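# Tighten the bench clamp with the click-handle wrench

### The job

Take the green click-handle wrench from the cork mat, fit its slotted socket fully over the cross bar of the C-clamp, and swing it clockwise (seen from above) until its breakaway joint clearly trips, the handle kinking ahead of the head. Stop there, before the handle runs on to its end stop, never forcing or pressing hard on the clamp screw, then lift the wrench off and lay it flat on the cork mat again. Leave the figurines and the other things where they are.

Things in the scene. Friction and masses are not known exactly. Their poses are not given: they have to be found in the camera images.
- wrench_grip (a point): Centre of the wrench's straight green handle (20 mm wide, 21 tall, flat sides), the place to grip. x points along it to the socket, whose axis is 105 mm on; z up. Wrench 190 mm long, 0.37 kg, balances 25 mm from here towards the socket. On the mat this point is 25.5 mm above the mat's top; the wrench rests on its socket mouth and a black end knob (44 mm across, 37 to 55 mm behind this point).
- wrench_socket (a point): On the socket's axis, 13 mm above its mouth and 12.5 mm lower than wrench_grip, fixed in the head (x = slot direction): the cross bar's centre lies here when the socket is fully home. The mouth opens downward: a slot 12 mm wide along x, 52 mm long and open at both ends, 20 mm deep, with a 21 by 22 mm pocket in the middle for the screw's boss.
- tbar: The clamp screw's steel cross bar: origin at its centre, 150 mm above the table, x along the bar, z up. Bar 8 mm thick, 86 mm long with 12 mm end balls, through a boss 16 mm across that rises 7 mm above the origin. Turns on z with 0.15 N m drag, clockwise from above tightens; 0.25 to 0.75 rad to go until tight, where exactly cannot be seen. Fit the wrench with its x along this x, handle towards the robot.
- tbar_end (a point): centre of the cross bar's +x end ball, 37 mm from the bar's centre
- mat: cork mat fixed on the table, 260 mm along its x, 130 mm along its y, 4 mm thick; origin at the centre of its underside
- board: Fixed ash board on battens, 280 by 220 mm, top 45 mm above the table; origin at the centre of its underside. A pine block 80 by 70 mm, up to 80 mm high, sits 90 mm from its centre in +x, held by the iron C-clamp (24 mm wide, arm top 123 mm high; a nut under the cross bar up to 129 mm) over the board's +x edge.
- pot_rack: fixed wooden rack 240 by 120 mm with three paint pots, 62 mm high, origin under its centre
- jaguar: loose red terracotta jaguar, about 125 mm long, 93 mm tall, origin between its feet; leave alone
- dove_a: loose cream clay dove whistle on the ash board, about 75 mm long, 54 mm tall, origin under its foot; leave alone
- dove_b: loose cream clay dove whistle on the table, same size; leave alone
- bowl: loose speckled blue enamel bowl, 124 mm across, 45 mm tall, origin under its centre; leave alone
- stick: loose maple pointing stick, 175 mm long, 10 mm thick, lying on the ash board along its x, origin under its middle; leave alone
- varnish: loose glass jar 52 mm across, 90 mm tall, origin under its centre; leave alone
- wrench_head: The wrench's steel head, 60 mm across, origin at the centre of its mouth, pinned to the handle on the socket axis by the breakaway  in line with the handle until pulled clockwise with about 0.75 N m about the axis (push across the handle times its lever, plus any twist of the grip itself); then it gives: the torque stops rising while the handle runs ahead of the head, to a hard end stop at 0.24 rad. Springs straight when let off.
Not all that is in view belongs to the job. There is more than one size of the part that bears wrench_grip; the job needs the smaller.

How it is judged:
By the outcome, as a careful person would: the job done as asked, in the order asked, and still so for the second after the job is handed in, with the robot touching nothing.
It also fails if it takes over 70 s, if anything falls off the work surface, if the arm or the gripper's body presses on something with over 40 N, if the wrist force passes 120 N, or if a joint passes its speed limit or range.

### The arm

A 6-joint arm with a two-finger parallel gripper is mounted at the origin on the work surface. World frame = base frame: x ahead of the robot, y to its left, z up, the work surface at z = 0. Lengths are in m, angles in degrees, forces in N, time in s.
With the tool pointing down it reaches from about 0.4 to 0.825 m from the base axis. Payload 7 kg.
Tool frame: the origin (TCP) lies at the very end of the fingers, on their centre line; the grasp point (between the pads) lies 19 mm behind it (r.hold_point_z is the distance from the TCP to the grasp point, in m); z points along the fingers, y is the line along which they close (so a half turn about z gives the same grasp; the last joint's range is limited). The gripper opens to 88 mm and grips with 3 to 60 N. Pads are 19 mm wide; open, the fingers measure 130 mm over their backs; the gripper's body (78 mm by 193 mm) begins 47 mm behind the grasp point.
Start: joints at [-55.457, 20.546, 0.682, 0, -70.136, -16.507], TCP at [0.209, -0.642, 0.227] pointing down, gripper open.
Joint ranges: [-176.03, 176.03], [-82.01, 121.73], [-58.28, 71.71], [-173.87, 95.51], [-174.79, -0.11], [-173.66, 173.66]. Speed limits (degrees/s): [136.94, 136.94, 172.46, 180, 180, 180].

### API

Orientations are given as [roll, pitch, yaw] about the fixed x, y, z axes, in that order (R = Rz(yaw) Ry(pitch) Rx(roll)).
In Python, from plant import telemetry, vision, workorder, r gives the robot as it stands.
- The arm moves only by the tool move_arm, never from a script. Its argument "plan" is a list of rows, each a list of 7 numbers: the opening, from -1 (shut) to 1 (fully open), so that 0 is half open, then the shift along the world's x, y, z in m, then the turn, a rotation vector about the world's x, y, z in degrees. In form: [[fingers, dx, dy, dz, ax, ay, az], ...]. A call has 1 to 20 rows; each row shifts and turns the commanded pose from where the row before left it; what a row does not reach is not made up. A row lasts 1/8 s, in which the tool goes at most 62.5 mm and 10.7 degrees, less where a joint would pass 70% of its speed; a pose out of reach is approached as far as the arm can. A call is refused whole if a number of a shift passes 0.0625 or a number of a turn 10.7, either way. A call with a gripper value outside its range is refused whole. The fingers move at their own pace and stop on an object; "force" is the grip in N (left out, the last holds). Time passes only in rows, so rows that do not move let the fingers close. It gives the time, the measured TCP pose, the force, the opening and the grip force at its end, in the units of the state.
- telemetry.get_state(): the state, without advancing time (a new reading comes with each control period).
- vision.capture(name): name is "side" or "top"; returns a dict with "img" (400x640x3 uint8, red, green, blue), "depth" (400x640 float32, m along the optical axis (not along the pixel's ray), 0 where there is no reading), "intrinsics" (3x3 intrinsics, pixels), "D" ([k1, k2, p1, p2, k3] as OpenCV has them; the pictures are not rectified), "R" (3x3) and "t" (3): a world point X has camera coordinates R X + t. Camera axes: x right, y down, z forward; pixel columns grow to the right and rows downward; lengths in m; the calibration is good to about 2 mm. A picture is of the moment at which its call begins.
- workorder.close_job(): hands the job in; it is judged then, once.
The state is a dict: "time_s": time; "joints": joint angles; "qd": joint speeds; "joint_torque": joint torques, N m; "tcp_pos": TCP position; "eef_rot": TCP orientation; "contact_force": force on the tool from outside, world axes, zero at the start; "moment": the same for the moment, N m; "gripper_width": finger opening in m; "gripper_force": force on a finger pad.
Only numpy, scipy, OpenCV 4.12 (cv2) and the standard library are available. Lean on these libraries where they do the work, as an engineer would, in place of code of your own. Each camera call takes 0.05 s, during which the arm holds its last target. There are 200 camera calls.

## Working session

There is one attempt and no reset: what is moved stays moved. The work goes in short steps, Python scripts to look and compute and a tool call to move; the robot and the scene stay as the last step left them, time stands still between calls to the robot, and variables do not carry over. Pictures are saved under pics/ and viewed, at most 10 in all, crops included, and the job is handed in when it is done.

Besides the shell and the picture viewer there is one more tool, called after ">>>" as name([rows], argument=value, ...), one row to a line, values as JSON. move_arm: Moves the arm, as the interface text tells. Its arguments: {"type":"object","properties":{"plan":{"type":"array"},"force":{"type":"number"}},"required":["plan"]}

```bash
ls; mkdir -p pics; cat > h.py <<'E'
import numpy as np, cv2, pickle
from plant import telemetry, vision, workorder, r
def cap(n):
    c=vision.capture(n); pickle.dump(c,open(f'{n}.pkl','wb')); return c
def save(c,fn,box=None,s=1):
    im=c["img"][:,:,::-1]
    if box: u0,v0,u1,v1=box; im=im[v0:v1,u0:u1]
    cv2.imwrite('pics/'+fn,cv2.resize(im,None,fx=s,fy=s,interpolation=cv2.INTER_CUBIC))
def ray(c,u,v):
    p=cv2.undistortPoints(np.array([[[u,v]]],float),c["intrinsics"],np.array(c["D"],float))[0,0]
    return np.array([p[0],p[1],1.])
def at_depth(c,u,v,w=1):
    d=c["depth"][int(v)-w:int(v)+w+1,int(u)-w:int(u)+w+1]; d=np.median(d[d>0])
    return c["R"].T@(ray(c,u,v)*d-c["t"])
def at_z(c,u,v,z):
    R=np.array(c["R"]);o=-R.T@c["t"]; d=R.T@ray(c,u,v); return o+d*(z-o[2])/d[2]
def proj(c,X):
    rv=cv2.Rodrigues(np.array(c["R"]))[0]
    return cv2.projectPoints(np.array(X,float).reshape(-1,1,3),rv,np.array(c["t"],float),c["intrinsics"],np.array(c["D"],float))[0][:,0]
E
python3 - <<'E'
from h import *
for n in("top","side"):
    c=cap(n); save(c,n+'0.png',None,1.25)
    print(n,(-np.array(c["R"]).T@c["t"]).round(3),c["intrinsics"][0])
print(telemetry.get_state())
E
```

```text
pics
top [0.409 0.088 1.333] [433.63770726   0.         319.79552884]
side [0.305 0.838 0.895] [443.73165846   0.         312.33624787]
{'time_s': 0.1, 'joints': array([-5.54555756e+01,  2.05863949e+01,  6.39541552e-01, -1.82479579e-02,
       -7.01361757e+01, -1.65053654e+01]), 'qd': array([-0.01516823, -0.02490998,  0.07172382,  0.09256832,  0.00189992,
       -0.02596566]), 'joint_torque': array([-9.51499460e-04, -5.84161341e+01,  2.93752170e+01,  7.01552957e+00,
        1.01619391e-02, -6.67750646e-05]), 'tcp_pos': array([ 0.20884878, -0.64141769,  0.22572928]), 'eef_rot': array([ 1.79915518e+02, -7.14282668e-03, -1.61967149e+02]), 'contact_force': array([ 0.06031384,  0.65088659, -0.36459919]), 'moment': array([-0.01741448,  0.01337749, -0.01047729]), 'gripper_force': 0.0, 'gripper_width': 0.08780281861772837}
```

View pics/top0.png

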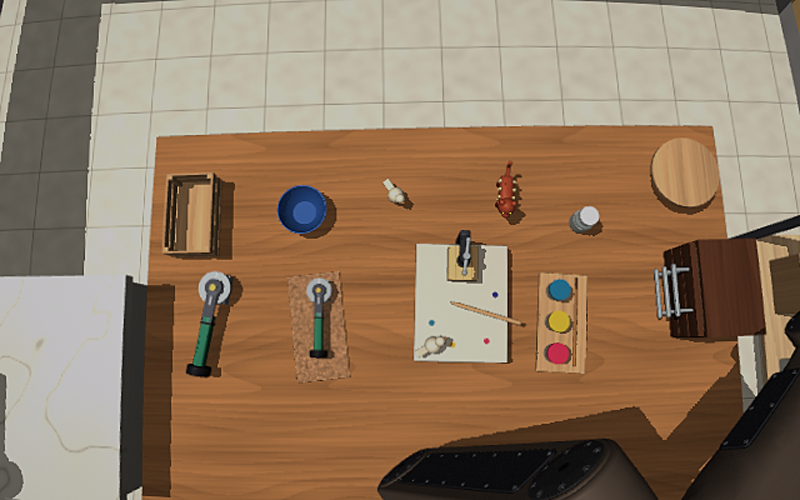

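View pics/side0.png

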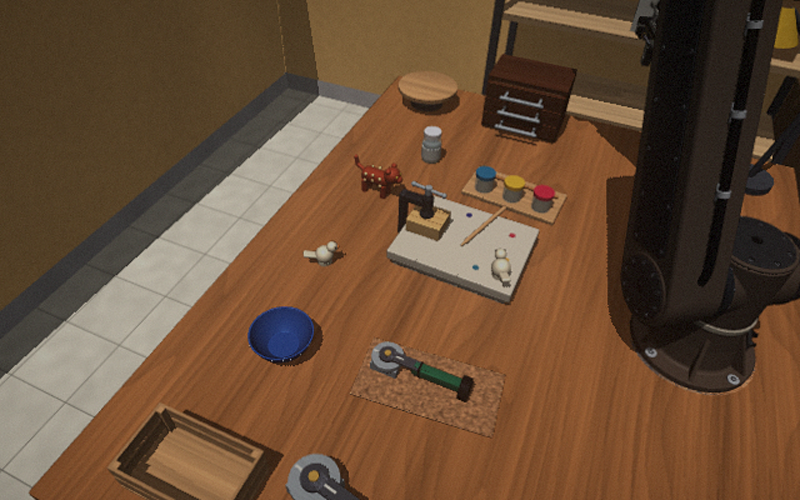

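Two green-handled wrenches are visible in the top view, shown at 800 px width: one at (208,325) lying on bare table and longer, one at (319,317) on the cork mat and smaller. The mat one fits both the mat and the "smaller" description. The clamp's cross bar is near (466,255). I'll confirm with one enlarged crop.

```bash
python3 - <<'E'
from h import *
c=pickle.load(open('top.pkl','rb')); im=c["img"][:,:,::-1]
a=im[208:312,140:290]; b=im[180:232,340:415]
A=cv2.resize(a,None,fx=4.,fy=4.,interpolation=cv2.INTER_CUBIC)[:, :600]
A=cv2.resize(im[210:310,148:248+40],None,fx=4,fy=4,interpolation=cv2.INTER_CUBIC)  #560x400
cv2.imwrite('pics/w.png',A)
s=pickle.load(open('side.pkl','rb'))["img"][:,:,::-1]
B=np.vstack([cv2.resize(im[182:227,350:400],None,fx=7,fy=7,interpolation=cv2.INTER_CUBIC)[:280,:350],
 cv2.resize(s[138:178,312:362],None,fx=7,fy=7,interpolation=cv2.INTER_CUBIC)])
cv2.imwrite('pics/b.png',B)
E
```

```text
(no output)
```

View pics/w.png

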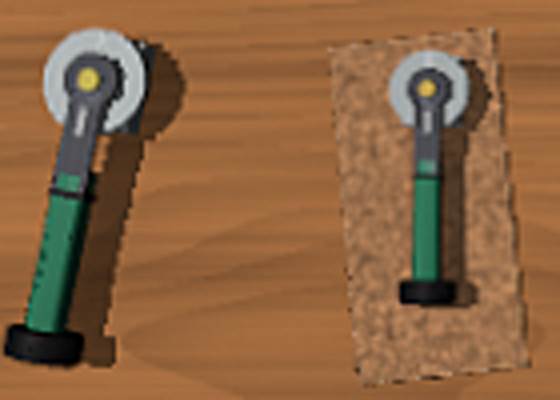

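View pics/b.png

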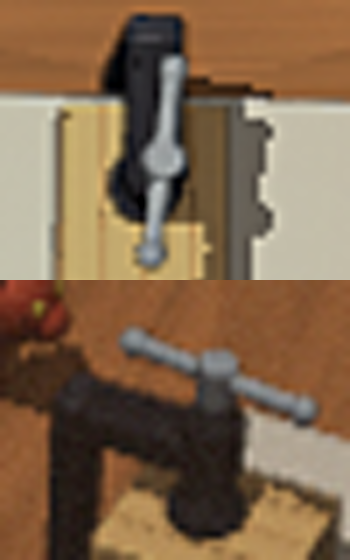

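The crop confirms it: the wrench on the cork, with its head at (427,88) and handle at (426,230), is clearly smaller than the table one. In the second crop, the bar end balls are at (174,64) and (151,254) with the boss at (165,158). The side-view balls are at (130,340) and (306,409).

```bash
python3 - <<'E'
from h import *
c=pickle.load(open('top.pkl','rb')); s=pickle.load(open('side.pkl','rb'))
f=lambda u,v,u0,v0,k:((u+.5)/k-.5+u0,(v+.5)/k-.5+v0)
for n,u,v,z in(("pin",427,88,None),("handle",426,230,.040),("handleT",427,180,.040),("handleB",426,280,.040),("knob",427,292,.048)):
    p=f(u,v,148,210,4); print(n,np.round(p,1),at_depth(c,*p).round(4), at_z(c,*p,z).round(4) if z else'')
for n,u,v,z in(("far",174,64,.15),("near",151,254,.15),("boss",165,158,.157)):
    p=f(u,v,350,182,7); print(n,np.round(p,1),at_depth(c,*p).round(4),at_z(c,*p,z).round(4))
for n,u,v,z in(("far",130,60,.15),("near",306,129,.15),("boss",218,78,.157)):
    p=f(u,v,312,138,7); print('side',n,np.round(p,1),at_z(s,*p,z).round(4))
for n,u,v in(("matTL",330,45),("TR",495,28),("BR",528,368),("BL",362,384)):
    p=f(u,v,148,210,4); print(n,at_z(c,*p,.004).round(4))
for n,u,v,z in (("board",415/1.25,243/1.25,.045),("b",510/1.25,245/1.25,.045),("b",415/1.25,361/1.25,.045),("jag",505/1.25,215/1.25,.05),("varn",587/1.25,215/1.25,.09)): print(n,at_z(c,u,v,z).round(3))
E
```

```text
pin [254.4 231.6] [0.5268 0.2983 0.0429] 
handle [254.1 267.1] [0.4214 0.2993 0.0405] [0.4214 0.2993 0.04  ]
handleT [254.4 254.6] [0.4584 0.2987 0.0397] [0.4583 0.2986 0.04  ]
handleB [254.1 279.6] [0.3847 0.2993 0.0404] [0.3847 0.2993 0.04  ]
knob [254.4 282.6] [0.376  0.2977 0.0457] [0.3761 0.2973 0.048 ]
far [374.4 190.7] [ 0.6235 -0.052   0.1537] [ 0.6242 -0.0525  0.15  ]
near [371.1 217.9] [ 0.5482 -0.0401  0.1534] [ 0.5486 -0.0404  0.15  ]
boss [373.1 204.1] [ 0.5854 -0.0466  0.1574] [ 0.5855 -0.0466  0.157 ]
side far [330.1 146.1] [ 0.6248 -0.051   0.15  ]
side near [355.3 156. ] [ 0.5491 -0.0405  0.15  ]
side boss [342.7 148.7] [ 0.5874 -0.0466  0.157 ]
matTL [0.5651 0.3807 0.004 ]
TR [0.5759 0.2519 0.004 ]
BR [0.3171 0.228  0.004 ]
BL [0.3065 0.3541 0.004 ]
board [0.635 0.064 0.045]
b [ 0.625 -0.166  0.045]
b [0.354 0.07  0.045]
jag [ 0.698 -0.157  0.05 ]
varn [ 0.686 -0.346  0.09 ]
```

>>> move_arm([
  [1, 0.0213, 0.0339, 0.002, 0, 0, 10.1],
  [1, 0.0213, 0.0339, 0.002, 0, 0, 10.1],
  [1, 0.0213, 0.0339, 0.002, 0, 0, 10.1],
  [1, 0.0213, 0.0339, 0.002, 0, 0, 10.1],
  [1, 0.0213, 0.0339, 0.002, 0, 0, 10.1],
  [1, 0.0213, 0.0339, 0.002, 0, 0, 10.1],
  [1, 0.0213, 0.0339, 0.002, 0, 0, 10.1],
  [1, 0.0213, 0.0339, 0.002, 0, 0, 10.1],
  [1, 0.0213, 0.0339, 0.002, 0, 0, 10.1],
  [1, 0.0213, 0.0339, 0.002, 0, 0, 10.1],
  [1, 0.0213, 0.0339, 0.002, 0, 0, 10.1],
  [1, 0.0213, 0.0339, 0.002, 0, 0, 10.1],
  [1, 0.0213, 0.0339, 0.002, 0, 0, 10.1],
  [1, 0.0213, 0.0339, 0.002, 0, 0, 10.1],
  [1, 0.0213, 0.0339, 0.002, 0, 0, 10.1],
  [1, 0.0213, 0.0339, 0.002, 0, 0, 10.1],
], force=50)

```text
time_s: 2.1
tcp_pos: [0.5501, -0.0981, 0.2584]
eef_rot: [-180.0, 0.0, -0.0]
contact_force: [0.3, 0.1, 0.2]
gripper_width: 0.0876
gripper_force: 0.0
```

>>> move_arm([
  [1, -0.0128, 0.04, 0, 0, 0, 0],
  [1, -0.0128, 0.04, 0, 0, 0, 0],
  [1, -0.0128, 0.04, 0, 0, 0, 0],
  [1, -0.0128, 0.04, 0, 0, 0, 0],
  [1, -0.0128, 0.04, 0, 0, 0, 0],
  [1, -0.0128, 0.04, 0, 0, 0, 0],
  [1, -0.0128, 0.04, 0, 0, 0, 0],
  [1, -0.0128, 0.04, 0, 0, 0, 0],
  [1, -0.0128, 0.04, 0, 0, 0, 0],
  [1, -0.0128, 0.039, 0, 0, 0, 0],
  [1, 0, 0, 0, 0, 0, 0],
])

```text
time_s: 3.48
tcp_pos: [0.4209, 0.3015, 0.258]
eef_rot: [180.0, 0.0, -0.2]
contact_force: [0.1, -0.2, -0.6]
gripper_width: 0.0878
gripper_force: 0.0
```

>>> move_arm([
  [1, 0.0005, -0.002, -0.045, 0, 0, 0.2],
  [1, 0, 0, -0.045, 0, 0, 0],
  [1, 0, 0, -0.045, 0, 0, 0],
  [1, 0, 0, -0.045, 0, 0, 0],
  [1, 0, 0, -0.035, 0, 0, 0],
  [1, 0, 0, -0.022, 0, 0, 0],
  [1, 0, 0, -0.01, 0, 0, 0],
  [1, 0, 0, 0, 0, 0, 0],
  [0, 0, 0, 0, 0, 0, 0],
  [-0.4, 0, 0, 0, 0, 0, 0],
  [-1, 0, 0, 0, 0, 0, 0],
  [-1, 0, 0, 0, 0, 0, 0],
  [-1, 0, 0, 0, 0, 0, 0],
  [-1, 0, 0, 0, 0, 0, 0],
], force=50)

```text
time_s: 5.22
tcp_pos: [0.4223, 0.2976, 0.0116]
eef_rot: [-180.0, -0.0, -0.2]
contact_force: [0.2, -0.5, 0.4]
gripper_width: 0.033
gripper_force: 0.0
```

>>> move_arm([
  [-1, 0, 0, 0, 0, 0, 0],
  [-1, 0, 0, 0, 0, 0, 0],
  [-1, 0, 0, 0, 0, 0, 0],
  [-1, 0, 0, 0, 0, 0, 0],
])

```text
time_s: 5.72
tcp_pos: [0.4224, 0.2979, 0.0116]
eef_rot: [-180.0, -0.0, -0.2]
contact_force: [-0.3, 2.6, -0.5]
gripper_width: 0.0194
gripper_force: 50.0
```

>>> move_arm([
  [-1, 0, 0, 0.015, 0, 0, 0],
  [-1, 0, 0, 0.035, 0, 0, 0],
  [-1, 0, 0, 0.045, 0, 0, 0],
  [-1, 0, 0, 0.045, 0, 0, 0],
  [-1, 0, 0, 0.045, 0, 0, 0],
  [-1, 0, 0, 0.03, 0, 0, 0],
  [-1, 0, 0, 0.015, 0, 0, 0],
  [-1, 0.0067, -0.0366, 0, 0, 0, -0.9],
  [-1, 0.0067, -0.0366, 0, 0, 0, -0.9],
  [-1, 0.0067, -0.0366, 0, 0, 0, -0.9],
  [-1, 0.0067, -0.0366, 0, 0, 0, -0.9],
  [-1, 0.0067, -0.0366, 0, 0, 0, -0.9],
  [-1, 0.0067, -0.0366, 0, 0, 0, -0.9],
  [-1, 0.0067, -0.0366, 0, 0, 0, -0.9],
  [-1, 0.0067, -0.0366, 0, 0, 0, -0.9],
  [-1, 0.0067, -0.0366, 0, 0, 0, -1.0],
  [-1, 0, 0, 0, 0, 0, 0],
  [-1, 0, 0, 0, 0, 0, 0],
])

```text
time_s: 7.98
tcp_pos: [0.4818, -0.0321, 0.2408]
eef_rot: [180.0, 0.1, -8.4]
contact_force: [0.2, 1.0, -3.9]
gripper_width: 0.0195
gripper_force: 50.0
```

```bash
python3 - <<'E'
from h import *
c=cap("top"); s=cap("side"); st=telemetry.get_state()
print({k:np.round(st[k],4) for k in("tcp_pos","eef_rot","contact_force","moment")})
im=c["img"][:,:,::-1]; b=s["img"][:,:,::-1]
A=cv2.resize(im[165:255,335:425],None,fx=5,fy=5,interpolation=cv2.INTER_CUBIC)
B=cv2.resize(b[100:190,300:370],None,fx=5,fy=5,interpolation=cv2.INTER_CUBIC)
cv2.imwrite('pics/f.png',np.hstack([A,B]))
E
```

```text
{'tcp_pos': array([ 0.4821, -0.0314,  0.2412]), 'eef_rot': array([ 1.799905e+02,  4.940000e-02, -8.329900e+00]), 'contact_force': array([-0.5838,  0.3728, -4.394 ]), 'moment': array([-0.0269,  0.2382,  0.0076])}
```

View pics/f.png

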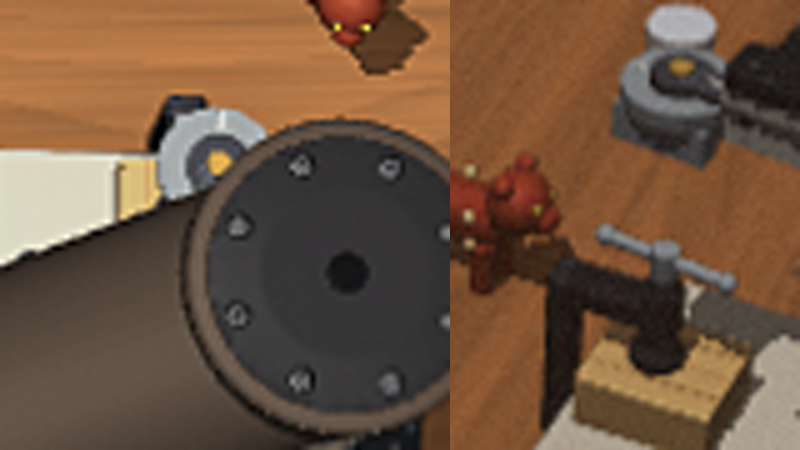

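Left panel: the pin is at (219,162), with the bar hidden under the head. Right panel: the pin is at (683,67), and the bar is free at (605,233)–(728,283).

```bash
python3 - <<'E'
from h import *
c=pickle.load(open('top.pkl','rb')); s=pickle.load(open('side.pkl','rb'))
f=lambda u,v,u0,v0,k:((u+.5)/k-.5+u0,(v+.5)/k-.5+v0)
p=f(219,162,335,165,5); q=f(233,67,300,100,5)
print(at_depth(c,*p),at_z(c,*p,.2725)); print(at_depth(s,*q),at_z(s,*q,.2725))
a=np.deg2rad(-8.33); print(np.array([.4821,-.0314])+.105*np.array([np.cos(a),np.sin(a)]))
for u,v in((155,233),(278,283),(217,250)): print(at_z(s,*f(u,v,300,100,5),.15 if v!=250 else .157))
E
```

```text
[ 0.58570992 -0.04703696  0.27319684] [ 0.58582604 -0.04712593  0.2725    ]
[ 0.58560147 -0.04431293  0.27189443] [ 0.58532868 -0.04345501  0.2725    ]
[ 0.58599226 -0.0466118 ]
[ 0.62356162 -0.05127291  0.15      ]
[ 0.54903133 -0.03959674  0.15      ]
[ 0.58536047 -0.04345891  0.157     ]
```

>>> move_arm([
  [-1, 0.0004, 0.0002, -0.02, 0, 0, -0.2],
  [-1, 0, 0, -0.03, 0, 0, 0],
  [-1, 0, 0, -0.015, 0, 0, 0],
  [-1, 0, 0, -0.006, 0, 0, 0],
  [-1, 0, 0, -0.003, 0, 0, 0],
  [-1, 0, 0, -0.003, 0, 0, 0],
  [-1, 0, 0, -0.003, 0, 0, 0],
  [-1, 0, 0, 0, 0, 0, 0],
])

```text
time_s: 9.07
tcp_pos: [0.4829, -0.0317, 0.1616]
eef_rot: [180.0, 0.0, -8.6]
contact_force: [0.5, -0.1, -5.0]
gripper_width: 0.0194
gripper_force: 50.0
```

```bash
cat > st.py <<'E'
from h import *
F=[];M=[]
for i in range(1):
    st=telemetry.get_state(); 
c=np.array([.5862,-.0466]); p=np.array(st["tcp_pos"]); f=np.array(st["contact_force"]); m=np.array(st["moment"])
print({k:np.round(st[k],4) for k in("time_s","tcp_pos","eef_rot","contact_force","moment","joints")})
d=p[:2]-c
print("axis torque",m[2]+d[0]*f[1]-d[1]*f[0],"radius",np.hypot(*d),"ang",np.degrees(np.arctan2(-d[1],-d[0])))
E
python3 st.py
```

```text
{'time_s': np.float64(9.075), 'tcp_pos': array([ 0.4829, -0.0317,  0.1616]), 'eef_rot': array([ 1.799994e+02,  2.100000e-03, -8.572000e+00]), 'contact_force': array([ 0.5178, -0.0822, -4.9597]), 'moment': array([-0.0424,  0.2403, -0.0575]), 'joints': array([ 1.95933e+01,  5.63810e+00, -2.81602e+01, -5.00000e-04,
       -5.62038e+01,  6.18350e+01])}
axis torque -0.05670780326213885 radius 0.10434156708064313 ang -8.217707061995158
```

>>> move_arm([
  [-1, 0, 0, -0.003, 0, 0, 0],
  [-1, 0, 0, -0.003, 0, 0, 0],
  [-1, 0, 0, -0.003, 0, 0, 0],
  [-1, 0, 0, 0, 0, 0, 0],
])

```text
time_s: 9.57
tcp_pos: [0.4828, -0.0317, 0.1522]
eef_rot: [180.0, 0.0, -8.6]
contact_force: [0.4, 0.2, -4.2]
gripper_width: 0.0195
gripper_force: 50.0
```

```bash
python3 st.py
```

```text
{'time_s': np.float64(9.575), 'tcp_pos': array([ 0.4828, -0.0317,  0.1522]), 'eef_rot': array([ 1.799843e+02,  3.240000e-02, -8.564900e+00]), 'contact_force': array([ 0.4323,  0.1744, -4.2122]), 'moment': array([-0.092 ,  0.2768, -0.007 ]), 'joints': array([ 1.95995e+01,  6.21500e+00, -2.88852e+01, -1.70000e-03,
       -5.49358e+01,  6.18366e+01])}
axis torque -0.03146369092115233 radius 0.10449016070873295 ang -8.208888852363575
```

>>> move_arm([
  [-1, 0, 0, -0.002, 0, 0, 0],
  [-1, 0, 0, -0.002, 0, 0, 0],
  [-1, 0, 0, -0.002, 0, 0, 0],
  [-1, 0, 0, -0.001, 0, 0, 0],
  [-1, 0, 0, 0, 0, 0, 0],
])

```text
time_s: 10.2
tcp_pos: [0.4829, -0.0316, 0.1455]
eef_rot: [180.0, 0.0, -8.6]
contact_force: [-0.3, 1.3, -4.6]
gripper_width: 0.0196
gripper_force: 50.0
```

```bash
python3 - <<'E'
from h import *
exec(open('st.py').read())
c=cap("top"); s=cap("side")
A=cv2.resize(c["img"][165:255,335:425,::-1],None,fx=5,fy=5,interpolation=cv2.INTER_CUBIC)
B=cv2.resize(s["img"][110:200,300:370,::-1],None,fx=5,fy=5,interpolation=cv2.INTER_CUBIC)
cv2.imwrite('pics/g.png',np.hstack([A,B]))
E
```

```text
{'time_s': np.float64(10.2), 'tcp_pos': array([ 0.4829, -0.0316,  0.1455]), 'eef_rot': array([ 1.799971e+02,  7.600000e-03, -8.566500e+00]), 'contact_force': array([-0.3474,  1.2626, -4.6245]), 'moment': array([-0.0683,  0.2818, -0.0103]), 'joints': array([ 1.96004e+01,  6.64030e+00, -2.94109e+01, -1.30000e-03,
       -5.39569e+01,  6.18339e+01])}
axis torque -0.13550702151461605 radius 0.10436033461763372 ang -8.249062369267739
```

View pics/g.png

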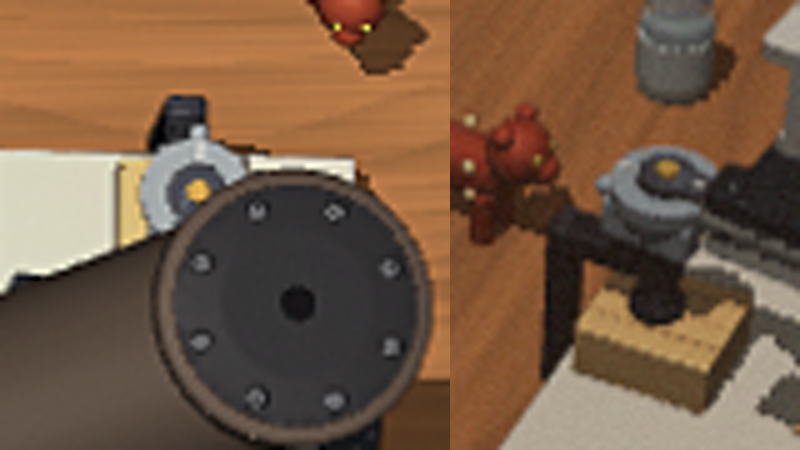

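The head sits over the bar, with the far ball protruding at (200,130) left and (605,187) right. I'll lower it the last millimetre, then swing.

>>> move_arm([
  [-1, 0, 0, -0.0008, 0, 0, 0],
  [-1, 0, 0, 0, 0, 0, 0],
])

```text
time_s: 10.55
tcp_pos: [0.483, -0.0316, 0.1448]
eef_rot: [-180.0, -0.0, -8.6]
contact_force: [-0.0, 0.1, -4.1]
gripper_width: 0.0192
gripper_force: 50.0
```

```bash
python3 st.py; python3 - <<'E'
import numpy as np
c=np.array([.5861,-.0466]);r=.105
# TCP arc: yaw from -8.57 cw in 2 deg steps
p0=np.array([.4829,-.0316]); d0=p0-c
for k in range(0,60,2):
    a=-np.radians(k);b=-np.radians(k+2)
    R=lambda t:np.array([[np.cos(t),-np.sin(t)],[np.sin(t),np.cos(t)]])
    print(k+2,((R(b)-R(a))@d0).round(5))
E
```

```text
{'time_s': np.float64(10.55), 'tcp_pos': array([ 0.483 , -0.0316,  0.1448]), 'eef_rot': array([-1.799998e+02, -3.600000e-03, -8.562600e+00]), 'contact_force': array([-0.0231,  0.1172, -4.1257]), 'moment': array([-0.0845,  0.2545, -0.0335]), 'joints': array([ 1.96012e+01,  6.68600e+00, -2.94686e+01,  1.90000e-03,
       -5.38421e+01,  6.18351e+01])}
axis torque -0.04521640956266856 radius 0.10429538833441135 ang -8.261341139904102
2 [0.00059 0.00359]
4 [0.00071 0.00357]
6 [0.00084 0.00354]
8 [0.00096 0.00351]
10 [0.00108 0.00348]
12 [0.0012  0.00344]
14 [0.00132 0.00339]
16 [0.00144 0.00334]
18 [0.00155 0.00329]
20 [0.00167 0.00324]
22 [0.00178 0.00318]
24 [0.00189 0.00311]
26 [0.002   0.00304]
28 [0.0021  0.00297]
30 [0.0022 0.0029]
32 [0.0023  0.00282]
34 [0.0024  0.00274]
36 [0.0025  0.00265]
38 [0.00259 0.00256]
40 [0.00267 0.00247]
42 [0.00276 0.00238]
44 [0.00284 0.00228]
46 [0.00292 0.00218]
48 [0.00299 0.00207]
50 [0.00306 0.00197]
52 [0.00313 0.00186]
54 [0.00319 0.00175]
56 [0.00325 0.00164]
58 [0.00331 0.00152]
60 [0.00336 0.00141]
```

>>> move_arm([
  [-1, 0.0006, 0.0036, 0, 0, 0, -2],
  [-1, 0.0007, 0.0036, 0, 0, 0, -2],
  [-1, 0.0008, 0.0035, 0, 0, 0, -2],
  [-1, 0.001, 0.0035, 0, 0, 0, -2],
  [-1, 0.0011, 0.0035, 0, 0, 0, -2],
  [-1, 0.0012, 0.0034, 0, 0, 0, -2],
  [-1, 0, 0, 0, 0, 0, 0],
])

```text
time_s: 11.42
tcp_pos: [0.4883, -0.0102, 0.1447]
eef_rot: [-180.0, 0.0, -20.5]
contact_force: [-0.5, 1.0, -3.4]
gripper_width: 0.0197
gripper_force: 50.0
```

```bash
python3 st.py
```

```text
{'time_s': np.float64(11.425), 'tcp_pos': array([ 0.4883, -0.0102,  0.1447]), 'eef_rot': array([-1.799941e+02,  9.700000e-03, -2.052490e+01]), 'contact_force': array([-0.5125,  0.9635, -3.4227]), 'moment': array([0.347 , 0.4292, 0.0788]), 'joints': array([ 2.19113e+01,  7.11790e+00, -2.89521e+01, -1.35000e-02,
       -5.39331e+01,  4.75717e+01])}
axis torque 0.0030778754126219304 radius 0.1044136969197535 ang -20.37863455213928
```

>>> move_arm([
  [-1, 0.0013, 0.0034, 0, 0, 0, -2],
  [-1, 0.0014, 0.0033, 0, 0, 0, -2],
  [-1, 0, 0, 0, 0, 0, 0],
])

```text
time_s: 11.8
tcp_pos: [0.4911, -0.0037, 0.1448]
eef_rot: [-180.0, -0.0, -24.5]
contact_force: [-0.2, 1.5, -3.7]
gripper_width: 0.0194
gripper_force: 50.0
```

```bash
python3 st.py
```

```text
{'time_s': np.float64(11.8), 'tcp_pos': array([ 0.4911, -0.0037,  0.1448]), 'eef_rot': array([-1.799911e+02, -1.000000e-04, -2.449170e+01]), 'contact_force': array([-0.1781,  1.5156, -3.7421]), 'moment': array([0.4066, 0.3975, 0.2137]), 'joints': array([ 2.25553e+01,  7.36750e+00, -2.86514e+01, -7.50000e-03,
       -5.39745e+01,  4.29574e+01])}
axis torque 0.0772210834287114 radius 0.10433153902973602 ang -24.302887320462006
```

>>> move_arm([
  [-1, 0.0016, 0.0033, 0, 0, 0, -2],
  [-1, 0.0017, 0.0032, 0, 0, 0, -2],
  [-1, 0, 0, 0, 0, 0, 0],
])

```text
time_s: 12.18
tcp_pos: [0.4944, 0.0027, 0.1447]
eef_rot: [-180.0, 0.0, -28.5]
contact_force: [-0.9, 1.1, -4.0]
gripper_width: 0.0195
gripper_force: 50.0
```

```bash
python3 st.py
```

```text
{'time_s': np.float64(12.175), 'tcp_pos': array([0.4944, 0.0027, 0.1447]), 'eef_rot': array([-1.799956e+02,  1.500000e-03, -2.847830e+01]), 'contact_force': array([-0.927 ,  1.1438, -3.9817]), 'moment': array([0.5181, 0.3938, 0.1777]), 'joints': array([ 2.31415e+01,  7.67820e+00, -2.82773e+01, -4.80000e-03,
       -5.40420e+01,  3.83830e+01])}
axis torque 0.11841076858285907 radius 0.10424835447293442 ang -28.24331903964285
```

>>> move_arm([
  [-1, 0.0018, 0.0032, 0, 0, 0, -2],
  [-1, 0.0019, 0.0031, 0, 0, 0, -2],
  [-1, 0, 0, 0, 0, 0, 0],
])

```text
time_s: 12.55
tcp_pos: [0.4977, 0.0087, 0.1447]
eef_rot: [180.0, 0.0, -32.5]
contact_force: [-1.8, 0.1, -3.2]
gripper_width: 0.0197
gripper_force: 50.0
```

```bash
python3 st.py
```

```text
{'time_s': np.float64(12.55), 'tcp_pos': array([0.4977, 0.0087, 0.1447]), 'eef_rot': array([ 1.79956e+02,  1.85000e-02, -3.24539e+01]), 'contact_force': array([-1.8381,  0.0653, -3.2067]), 'moment': array([0.147 , 0.7928, 0.4816]), 'joints': array([ 2.36675e+01,  8.03410e+00, -2.78640e+01,  1.13000e-02,
       -5.41487e+01,  3.38720e+01])}
axis torque 0.5773859306807007 radius 0.10432127070370352 ang -31.990987062448472
```

>>> move_arm([
  [-1, 0.002, 0.003, 0, 0, 0, -2],
  [-1, 0.0021, 0.003, 0, 0, 0, -2],
  [-1, 0, 0, 0, 0, 0, 0],
])

```text
time_s: 12.92
tcp_pos: [0.5016, 0.0145, 0.1446]
eef_rot: [179.9, 0.0, -36.5]
contact_force: [-2.0, -1.0, -2.3]
gripper_width: 0.0195
gripper_force: 50.1
```

```bash
python3 st.py
```

```text
{'time_s': np.float64(12.925), 'tcp_pos': array([0.5016, 0.0145, 0.1446]), 'eef_rot': array([ 1.799313e+02,  2.600000e-02, -3.645460e+01]), 'contact_force': array([-2.0246, -1.0279, -2.3402]), 'moment': array([-0.2941,  1.1622,  0.5233]), 'joints': array([ 2.41366e+01,  8.43130e+00, -2.73873e+01,  1.37000e-02,
       -5.42541e+01,  2.94008e+01])}
axis torque 0.7339644941404665 radius 0.1043613411824842 ang -35.839881418823815
```

>>> move_arm([
  [-1, 0.0022, 0.0029, 0, 0, 0, -2],
  [-1, 0, 0, 0, 0, 0, 0],
])

```text
time_s: 13.18
tcp_pos: [0.5039, 0.0175, 0.1446]
eef_rot: [179.9, 0.0, -38.5]
contact_force: [-2.7, -1.2, -2.4]
gripper_width: 0.0197
gripper_force: 50.1
```

```bash
python3 st.py
```

```text
{'time_s': np.float64(13.175), 'tcp_pos': array([0.5039, 0.0175, 0.1446]), 'eef_rot': array([ 1.799484e+02,  2.270000e-02, -3.846360e+01]), 'contact_force': array([-2.6769, -1.2007, -2.3611]), 'moment': array([-0.308,  1.35 ,  0.551]), 'joints': array([ 2.43533e+01,  8.64560e+00, -2.71132e+01,  4.10000e-03,
       -5.42975e+01,  2.71808e+01])}
axis torque 0.8215059297889773 radius 0.10434082644594601 ang -37.91743488278437
```

>>> move_arm([
  [-1, 0.0023, 0.0028, 0, 0, 0, -2],
  [-1, 0, 0, 0, 0, 0, 0],
])

```text
time_s: 13.42
tcp_pos: [0.5062, 0.0204, 0.1446]
eef_rot: [180.0, 0.0, -40.5]
contact_force: [-4.2, -0.6, -2.4]
gripper_width: 0.0196
gripper_force: 50.1
```

```bash
python3 - <<'E'
from h import *
exec(open('st.py').read())
c=cap("top"); s=cap("side")
A=cv2.resize(c["img"][180:220,352:402,::-1],None,fx=8,fy=8,interpolation=cv2.INTER_CUBIC)
B=cv2.resize(s["img"][130:170,312:362,::-1],None,fx=8,fy=8,interpolation=cv2.INTER_CUBIC)
cv2.imwrite('pics/k.png',np.hstack([A,B]))
E
```

```text
{'time_s': np.float64(13.425), 'tcp_pos': array([0.5062, 0.0204, 0.1446]), 'eef_rot': array([ 1.799567e+02,  2.530000e-02, -4.047160e+01]), 'contact_force': array([-4.1943, -0.5559, -2.4276]), 'moment': array([-0.148 ,  1.5086,  0.4807]), 'joints': array([ 2.45532e+01,  8.87030e+00, -2.68305e+01, -5.70000e-03,
       -5.43491e+01,  2.49786e+01])}
axis torque 0.8062922154776329 radius 0.10436924888067892 ang -39.9502734071404
```

View pics/k.png

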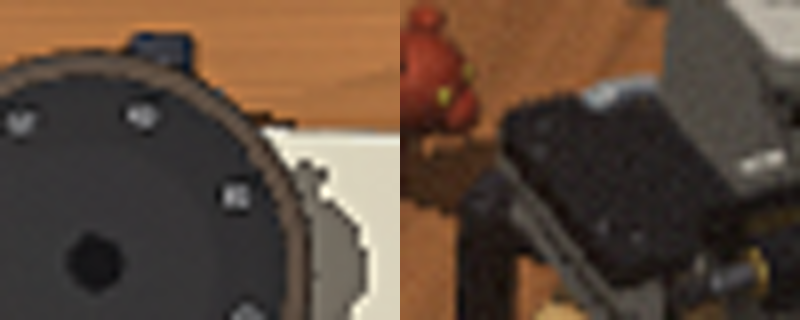

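The view is occluded here, so I rely on torque. It rose to about 0.75–0.8 N m and then levelled over roughly 4–6°. One more small step makes the trip clear while staying short of the end stop.

>>> move_arm([
  [-1, 0.0024, 0.0027, 0, 0, 0, -2],
  [-1, 0, 0, 0, 0, 0, 0],
  [-1, 0, 0, 0, 0, 0, 0],
])

```text
time_s: 13.9
tcp_pos: [0.5087, 0.0232, 0.1446]
eef_rot: [180.0, 0.0, -42.5]
contact_force: [-4.1, 0.2, -2.6]
gripper_width: 0.0195
gripper_force: 50.1
```

```bash
python3 st.py; python3 - <<'E'
from h import *
a=[]
for i in range(6):
    vision.capture("top"); st=telemetry.get_state()
    d=np.array(st["tcp_pos"])[:2]-[.5862,-.0466]; f=st["contact_force"]; a.append(st["moment"][2]+d[0]*f[1]-d[1]*f[0])
print(np.round(a,3),np.mean(a))
E
```

```text
{'time_s': np.float64(13.9), 'tcp_pos': array([0.5087, 0.0232, 0.1446]), 'eef_rot': array([ 1.799736e+02,  2.070000e-02, -4.250070e+01]), 'contact_force': array([-4.1129,  0.2083, -2.5959]), 'moment': array([0.1636, 1.9453, 0.4426]), 'joints': array([ 2.47339e+01,  9.10380e+00, -2.65341e+01, -1.09000e-02,
       -5.43945e+01,  2.27718e+01])}
axis torque 0.713640585381384 radius 0.10433017258368385 ang -42.00803446734698
[0.745 0.796 0.822 0.847 0.634 0.656] 0.749970647436391
```

The plateau mean is 0.75 N m, which confirms the trip. Next I ease back the same way to unload it, then lift off.

>>> move_arm([
  [-1, -0.0024, -0.0027, 0, 0, 0, 2],
  [-1, -0.0023, -0.0028, 0, 0, 0, 2],
  [-1, -0.0022, -0.0029, 0, 0, 0, 2],
  [-1, -0.0021, -0.003, 0, 0, 0, 2],
  [-1, -0.002, -0.003, 0, 0, 0, 2],
  [-1, -0.0019, -0.0031, 0, 0, 0, 2],
  [-1, 0, 0, 0, 0, 0, 0],
  [-1, 0, 0, 0, 0, 0, 0],
])

```text
time_s: 15.2
tcp_pos: [0.497, 0.0061, 0.1451]
eef_rot: [-179.9, -0.1, -30.6]
contact_force: [0.0, 0.6, -3.9]
gripper_width: 0.02
gripper_force: 50.0
```

```bash
python3 st.py
```

```text
{'time_s': np.float64(15.2), 'tcp_pos': array([0.497 , 0.0061, 0.1451]), 'eef_rot': array([-1.799371e+02, -6.300000e-02, -3.060840e+01]), 'contact_force': array([ 0.0136,  0.5649, -3.8886]), 'moment': array([ 0.0545,  0.2074, -0.0425]), 'joints': array([ 2.34127e+01,  7.85480e+00, -2.80210e+01,  1.73000e-02,
       -5.40363e+01,  3.59688e+01])}
axis torque -0.0936600649025273 radius 0.10361280755663566 ang -30.56197979083735
```

>>> move_arm([
  [-1, 0, 0, 0.002, 0, 0, 0],
  [-1, 0, 0, 0.004, 0, 0, 0],
  [-1, 0, 0, 0.006, 0, 0, 0],
  [-1, 0, 0, 0.008, 0, 0, 0],
  [-1, 0, 0, 0.01, 0, 0, 0],
  [-1, 0, 0, 0.02, 0, 0, 0],
  [-1, 0, 0, 0.03, 0, 0, 0],
  [-1, 0, 0, 0.015, 0, 0, 0],
  [-1, 0, 0, 0, 0, 0, 0],
])

```text
time_s: 16.32
tcp_pos: [0.4966, 0.0061, 0.2408]
eef_rot: [-179.9, -0.1, -30.6]
contact_force: [0.3, -0.0, -5.2]
gripper_width: 0.0196
gripper_force: 50.0
```

>>> move_arm([
  [-1, -0.0075, 0.029, 0, 0, 0, 3],
  [-1, -0.0075, 0.029, 0, 0, 0, 3],
  [-1, -0.0075, 0.029, 0, 0, 0, 3],
  [-1, -0.0075, 0.029, 0, 0, 0, 3],
  [-1, -0.0075, 0.029, 0, 0, 0, 3],
  [-1, -0.0075, 0.029, 0, 0, 0, 3],
  [-1, -0.0075, 0.029, 0, 0, 0, 3],
  [-1, -0.0075, 0.029, 0, 0, 0, 3],
  [-1, -0.0075, 0.029, 0, 0, 0, 3],
  [-1, -0.0075, 0.031, 0, 0, 0, 3.4],
  [-1, 0, 0, 0, 0, 0, 0],
  [-1, 0, 0, 0, 0, 0, 0],
])

```text
time_s: 17.82
tcp_pos: [0.4206, 0.2974, 0.2385]
eef_rot: [179.9, 0.1, -0.2]
contact_force: [0.2, -0.7, -4.5]
gripper_width: 0.0196
gripper_force: 50.0
```

```bash
python3 - <<'E'
from h import *
exec(open('st.py').read())
c=cap("top"); s=cap("side")
A=cv2.resize(c["img"][185:225,345:405,::-1],None,fx=7,fy=7,interpolation=cv2.INTER_CUBIC)
B=cv2.resize(s["img"][180:340,230:420,::-1],None,fx=2,fy=1.75,interpolation=cv2.INTER_CUBIC)
cv2.imwrite('pics/m.png',np.hstack([A,B]))
E
```

```text
{'time_s': np.float64(17.825), 'tcp_pos': array([0.4206, 0.2974, 0.2385]), 'eef_rot': array([ 1.799012e+02,  8.580000e-02, -1.678000e-01]), 'contact_force': array([ 0.1534, -0.6983, -4.4933]), 'moment': array([-0.1373,  0.2065, -0.0047]), 'joints': array([ 5.71067e+01,  4.99840e+00, -1.80453e+01, -2.04000e-02,
       -6.70857e+01,  3.27335e+01])}
axis torque 0.05810267001024338 radius 0.3817725859758338 ang -64.2957157379171
```

View pics/m.png

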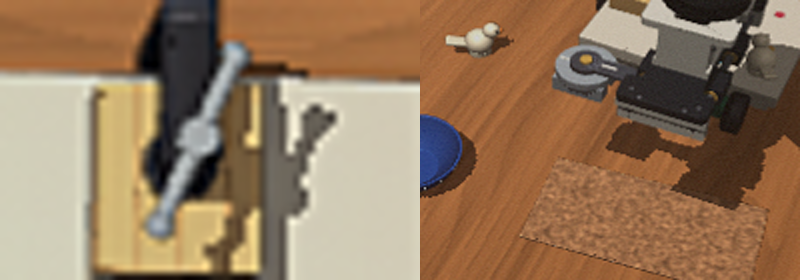

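Left: the bar has turned to about -26° with the clamp intact, ball ends at (236,54) and (158,226). Right: the wrench is held level and straight above the mat, with the head at (585,65). Now I lay it down.

>>> move_arm([
  [-1, 0.0015, 0, -0.02, 0, 0, 0],
  [-1, 0, 0, -0.045, 0, 0, 0],
  [-1, 0, 0, -0.045, 0, 0, 0],
  [-1, 0, 0, -0.045, 0, 0, 0],
  [-1, 0, 0, -0.035, 0, 0, 0],
  [-1, 0, 0, -0.02, 0, 0, 0],
  [-1, 0, 0, -0.008, 0, 0, 0],
  [-1, 0, 0, -0.004, 0, 0, 0],
  [-1, 0, 0, -0.002, 0, 0, 0],
  [-1, 0, 0, -0.001, 0, 0, 0],
  [-1, 0, 0, 0, 0, 0, 0],
])

```text
time_s: 19.3
tcp_pos: [0.4228, 0.2982, 0.0152]
eef_rot: [-180.0, -0.0, -0.2]
contact_force: [-0.4, -0.5, -4.4]
gripper_width: 0.0196
gripper_force: 50.0
```

>>> move_arm([
  [-1, 0, 0, -0.0015, 0, 0, 0],
  [-1, 0, 0, -0.001, 0, 0, 0],
  [-1, 0, 0, -0.001, 0, 0, 0],
  [-1, 0, 0, 0, 0, 0, 0],
])

```text
time_s: 19.8
tcp_pos: [0.4226, 0.2979, 0.0116]
eef_rot: [180.0, -0.0, -0.1]
contact_force: [-1.9, -0.5, 2.0]
gripper_width: 0.0197
gripper_force: 50.0
```

Contact with the mat. I'll open slowly, then retreat.

>>> move_arm([
  [-0.4, 0, 0, 0, 0, 0, 0],
  [0, 0, 0, 0, 0, 0, 0],
  [0.5, 0, 0, 0, 0, 0, 0],
  [1, 0, 0, 0, 0, 0, 0],
  [1, 0, 0, 0, 0, 0, 0],
  [1, 0, 0, 0, 0, 0, 0],
  [1, 0, 0, 0, 0, 0, 0],
  [1, 0, 0, 0.01, 0, 0, 0],
  [1, 0, 0, 0.03, 0, 0, 0],
  [1, 0, 0, 0.045, 0, 0, 0],
  [1, 0, 0, 0.045, 0, 0, 0],
  [1, 0, 0, 0.045, 0, 0, 0],
  [1, 0, 0, 0.045, 0, 0, 0],
  [1, 0.01, -0.04, 0, 0, 0, 0],
  [1, 0.01, -0.04, 0, 0, 0, 0],
  [1, 0.01, -0.04, 0, 0, 0, 0],
  [1, 0.01, -0.04, 0, 0, 0, 0],
  [1, 0, 0, 0, 0, 0, 0],
  [1, 0, 0, 0, 0, 0, 0],
])

```text
time_s: 22.18
tcp_pos: [0.4627, 0.1379, 0.2318]
eef_rot: [-180.0, -0.0, -0.2]
contact_force: [-0.1, 0.5, 0.1]
gripper_width: 0.0877
gripper_force: 0.0
```

```bash
python3 - <<'E'
from h import *
c=cap("top"); s=cap("side")
A=cv2.resize(c["img"][120:320,130:500,::-1],None,fx=1.2,fy=1.5,interpolation=cv2.INTER_CUBIC)
B=cv2.resize(s["img"][220:370,250:420,::-1],None,fx=2,fy=2,interpolation=cv2.INTER_CUBIC)
cv2.imwrite('pics/z.png',np.hstack([A,B])); print(telemetry.get_state()["gripper_width"])
E
```

```text
0.08791816855327529
```

View pics/z.png

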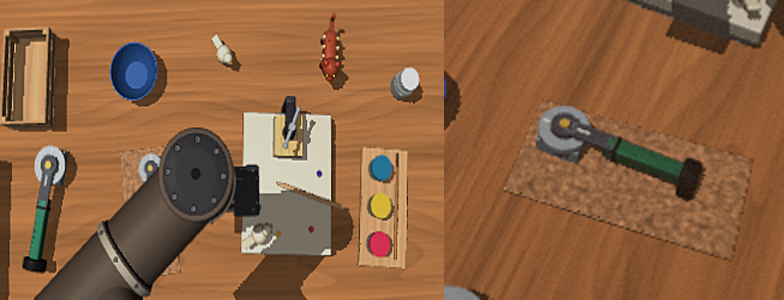

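The wrench lies flat on the mat with its head at (562,125) in the right panel. The figurines, bowl, jar and stick are unmoved in the left panel.

```bash
python3 -c "
from plant import workorder; print(workorder.close_job())"
```

```text
the job is handed in; nothing more can be done
None
```

Job handed in at about 22 s: the mat wrench was fitted over the cross bar and swung clockwise until torque levelled at about 0.75 N m (trip judged from torque, as the gripper hid the joint), then lifted off and laid flat on the cork mat, with nothing else visibly moved.

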